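Wind the flask press open

ROBOT

A 6-joint arm with a two-finger parallel gripper is mounted at the origin on the work surface. World frame = base frame: x ahead of the robot, y to its left, z up, the work surface at z = 0. Lengths are in m, angles in rad, forces in N, time in s.
With the tool pointing down it reaches from about 0.375 to 0.75 m from the base axis. Payload 9 kg.
Tool frame: the origin (TCP) lies between the finger pads; the fingertips stand 11 mm ahead of it and the grasp point (between the pads) lies 8 mm behind it (tip_extent is the distance from the TCP to the fingertips, in m); y points along the fingers, x is the direction in which the jaws open and shut, and the axes are right-handed (so a half turn about y gives the same grasp; the last joint's range is limited). The gripper opens to 85 mm and grips with 20 to 120 N. Pads are 22 mm wide; open, the fingers measure 114 mm over their backs; the gripper's body (76 mm by 85 mm) begins 54 mm behind the grasp point. The pads swing forward as they close: fully open they stand 13 mm farther back than shut.
Start: joints at [-1.419, 0.104, 0.097, 1.564, 0, 1.353], TCP at [0.217, -0.559, 0.242] pointing down, gripper open.
Joint ranges: [-2.99, 2.99], [-0.84, 1.86], [-1.1, 1.16], [-1.84, 2.11], [-1.51, 1.56], [-3.14, 3.14]. Speed limits (rad/s): [2.22, 2.22, 2.57, 3.14, 3.14, 3.14].

INTERFACE

Orientations are given as a 3x3 rotation matrix whose columns are the frame's x, y, z axes.
In Python, from bench import sense, read_camera, finish_job, spot_in, masks_of, spot_point, tip_extent gives the robot as it stands.
- The arm moves only by the shell command python3 -m crank 'ROWS' [FORCE]. ROWS is a JSON object of lists of equal length, an entry for each row: "dp": the shift along the tool's x, y, z in mm, a list of three; "turn": the turn, a rotation vector about the tool's x, y, z in rad, a list of three; "grip": the opening, from -1 (shut) to 1 (fully open). A call has 1 to 8 rows; each row is the pose to reach, as a shift and turn from the pose commanded when the call began, along the tool's axes at that moment; what a row does not reach only later rows make up. A row lasts 1/10 s, in which the tool goes at most 50 mm and 8.59 degrees, less where a joint would pass 70% of its speed; a pose out of reach is approached as far as the arm can. A call with a gripper value outside its range is refused whole. The fingers move at their own pace and stop on an object; FORCE is the grip in N (left out, the last holds). Time passes only in rows, so rows that repeat a pose let the fingers close. It gives the time, the measured TCP pose, the force and the opening at its end, in the units of the state.
- sense(): the state, without advancing time (a new reading comes with each control period).
- read_camera(name): name is "side" or "top" or "wrist"; returns a dict with "image" (480x640x3 uint8, red, green, blue), "fx", "fy", "cx", "cy" (pixels), "pose" (4x4, takes a point from camera to world coordinates). Camera axes: x right, y down, z forward; pixel columns grow to the right and rows downward; lengths in m; the calibration is good to about 2 mm. The wrist camera is an equidistant fisheye: a pixel r from the principal point sees the ray r / f radians off the axis. A picture is of the moment at which its call begins. There is no depth.
- finish_job(): hands the job in, once; it reports no verdict.
Trained networks look in a picture, given as the dict that the camera call returned (one of the last four; its "shot" number tells which), for a name from the list of things; names that differ only in an ending like _2 or _b are one class to them, and where a whole thing is asked for, a point or a joint stands for the part that bears it (a point fixed in the world has none). Each returns a list of dicts, best first, with "score" (0 to 1); they miss things now and then, are a little off and sometimes report something else, mostly with a low value. They report only what shows in the picture. A call takes as long as a camera call. They do not tell look-alikes from the thing itself.
- spot_in(picture, name): "at" ([column, row] in pixels, amid what is visible of it).
- masks_of(picture, name): "pixels" (480x640 bool, what is visible of it) and "at" ([column, row] in pixels, amid what is visible of it).
- spot_point(picture, name): "at" ([column, row] in pixels: a listed point, or the origin of a listed thing).
The state is a dict: "time": time; "joint_pos": joint angles; "joint_velocities": joint speeds; "tau": joint torques, N m; "ee_pos": TCP position; "tcp_rot": TCP orientation; "contact_force": force on the tool from outside, world axes, zero at the start; "torque": the same for the moment, N m; "finger_gap": finger opening in m.
Only numpy, scipy, OpenCV 4.12 (cv2) and the standard library are available. Lean on these libraries where they do the work, as an engineer would, in place of code of your own. Each camera call takes 0.05 s, during which the arm holds its last target. There are 200 camera calls.

TASK

Two small bench presses stand on the counter, each with a crank on its square screw end; one has a round brass denture flask in it, the other is empty. Take the upright handle of the crank on the press that holds the flask and wind it three full turns anticlockwise (seen from above), so that the plate lifts clear of the flask. Do not let the crank lift off its square end, leave the other press's crank alone, and let go of the handle when you have finished.

Things in the scene. Friction and masses are not known exactly. Their poses are not given: they have to be found in the camera images.
- grip (a point): Middle of the upright black handle of the flask press's crank, where to hold it: 24 mm thick, 27 mm below to 25 mm above this point; it spins freely on its pin, so the hand need not turn. Flat arm and hub end 28 mm below; radius 50 mm from the screw's axis. The loose crank (0.2 to 0.4 kg) lifts off upwards: keep its height. x points out along the arm, z up.
- screw_end (a point): Where the crank's hub rests, on the upright axis of the flask press's screw: 184 mm above the counter, 58 mm below the handle's middle. The 14 mm square end rises 27 mm from here into the 15 mm socket. The press is fixed: grey base 110 x 150 mm, two steel columns, grey cross-beam; its dark steel plate bears on a brass flask 90 mm across.
- screw (a joint): Angle of the flask press's screw, rad: 0 at the start (plate down; it cannot turn clockwise), growing anticlockwise seen from above, 6.28 a turn, each lifting the plate 6 mm; stop at 27. Friction about 0.1 N m (2 N at the handle); it stays where left and lags the crank by up to 0.1 rad of play.
- spare_grip (a point): Middle of the handle of the like crank on the other, empty press, of the same make and size. To be left alone.
There are look-alikes about, which are no part of the job. What is shaped like the part that bears screw_end but pink is not meant. What is shaped like the part that bears grip but green is not meant.

How it is judged:
By the outcome, as a careful person would: the job done as asked, in the order asked, and still so for the second after the job is handed in, with the robot touching nothing.
It also fails if it takes over 64 s, if anything falls off the work surface, if the arm or the gripper's body presses on something with over 40 N, if the wrist force passes 120 N, or if a joint passes its speed limit or range.

## Working session

There is one attempt and no reset: what is moved stays moved. The work goes in short steps, Python scripts to look and compute and a shell command to move; the robot and the scene stay as the last step left them, time stands still between calls to the robot, and variables do not carry over. Pictures are saved under pics/ and viewed, about 8 in all and at most 12, crops included, and the job is handed in when it is done.

```bash
ls; mkdir -p pics; cat > h.py <<'E'
import numpy as np,cv2
from bench import *
def ray(c,uv):
    P=np.array(c["pose"]);d=np.array([(uv[0]-c["cx"])/c["fx"],(uv[1]-c["cy"])/c["fy"],1.])
    return P[:3,3],P[:3,:3]@d
def onz(c,uv,z):
    o,d=ray(c,uv);return o+d*(z-o[2])/d[2]
def tri(L):
    A=np.zeros((3,3));b=np.zeros(3)
    for c,uv in L:
        o,d=ray(c,uv);d=d/np.linalg.norm(d);M=np.eye(3)-np.outer(d,d);A+=M;b+=M@o
    p=np.linalg.solve(A,b);return p
def save(c,n):cv2.imwrite("pics/"+n,c["image"][:,:,::-1])
E
python3 - <<'E'
from h import *
np.set_printoptions(precision=3,suppress=True)
t=read_camera("top");s=read_camera("side")
save(t,"t0.png");save(s,"s0.png")
for n,c in(("top",t),("side",s)):
    print(n,np.array(c["pose"])[:3])
    for k in("grip","screw_end","spare_grip"):
        for r in spot_point(c,k):
            print(k,np.round(r["at"],1),round(r["score"],2),onz(c,r["at"],.184 if k=="screw_end" else .242))
print(sense())
E
```

```text
pics
top [[ 0.013 -0.989  0.145  0.379]
 [-0.999 -0.018 -0.029  0.065]
 [ 0.031 -0.144 -0.989  1.127]]
grip [182.  284.6] 0.93 [0.426 0.265 0.242]
grip [270.5 205.8] 0.73 [0.559 0.125 0.242]
screw_end [232.3 114.4] 0.9 [0.738 0.203 0.184]
screw_end [221.9 364.3] 0.82 [0.296 0.204 0.184]
screw_end [259.4 237.7] 0.71 [0.514 0.147 0.184]
spare_grip [473.8 172.1] 0.88 [ 0.624 -0.217  0.242]
side [[-0.898 -0.322  0.3    0.286]
 [-0.44   0.633 -0.638  0.539]
 [ 0.016 -0.704 -0.71   0.688]]
grip [290.  411.8] 0.89 [0.395 0.376 0.242]
grip [273.6 217. ] 0.85 [0.564 0.123 0.242]
screw_end [420.3 349. ] 0.88 [0.297 0.205 0.184]
screw_end [149.9 240.6] 0.8 [0.748 0.209 0.184]
screw_end [292.6 265.6] 0.79 [0.517 0.152 0.184]
spare_grip [333.2 106.4] 0.89 [ 0.628 -0.231  0.242]
{'time': 0.4, 'joint_pos': array([-1.419,  0.104,  0.097,  1.564, -0.   ,  1.353]), 'joint_velocities': array([-0.   ,  0.   ,  0.002, -0.001, -0.   ,  0.001]), 'tau': array([ -0.003, -55.609,  50.318,   0.004,  -0.   ,  -0.   ]), 'ee_pos': array([ 0.217, -0.559,  0.242]), 'tcp_rot': array([[ 0.361, -0.   ,  0.932],
       [-0.932,  0.   ,  0.361],
       [-0.   , -1.   , -0.   ]]), 'contact_force': array([-0.323, -0.079, -0.392]), 'torque': array([-0.003, -0.018, -0.009]), 'finger_gap': 0.0858117383975567}
```

View pictures.

View pics/t0.png

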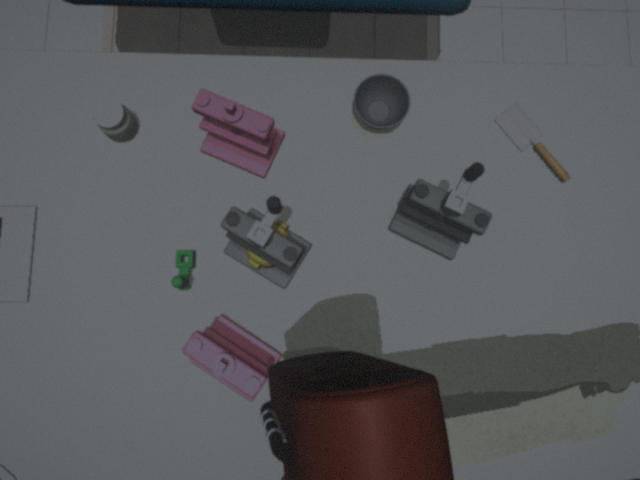

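View pics/s0.png

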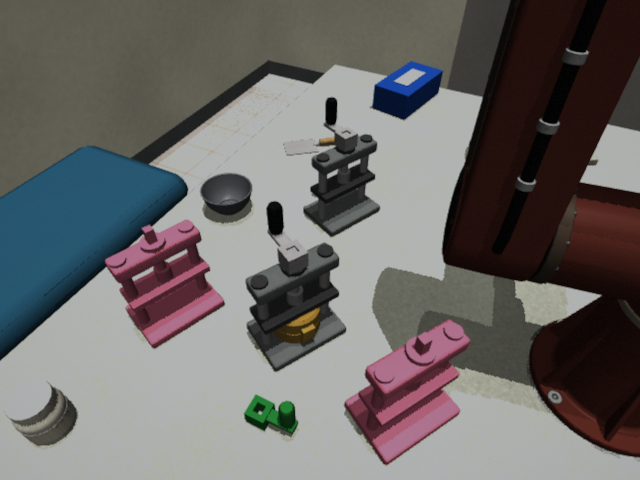

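The top view shows the flask press in the middle: its crank handle is at (273,205) and the brass flask is visible under its beam. The spare press, with a crank but no flask, is to the right with its handle at (474,172). The pink presses and the green crank are decoys. The side view agrees, with the flask press handle at (274,217). That puts the grip at about (0.561, 0.124, 0.242) and the screw axis at about (0.516, 0.150). The radius comes out at 52 mm, against 50 mm given. I'll raise the tool and cross over, clear of the spare press.

```bash
python3 -m crank '{"dp":[[0,-50,0],[0,-100,0],[-33,-110,36],[-66,-110,72],[-99,-110,108],[-132,-110,144],[-165,-110,180],[-198,-110,216]],"turn":[[0,0,0],[0,0,0],[0,-0.14,0],[0,-0.28,0],[0,-0.42,0],[0,-0.56,0],[0,-0.7,0],[0,-0.84,0]],"grip":[1,1,1,1,1,1,1,1]}' 30
cat >> h.py <<'E'
def rel(p):
    s=sense();d=np.array(p)-s["ee_pos"];print("pos",s["ee_pos"].round(4),"dp mm",(1e3*s["tcp_rot"].T@d).round(1));print("rot",s["tcp_rot"].round(3).tolist(),"q",s["joint_pos"].round(2),"tip",tip_extent() if callable(tip_extent) else tip_extent)
E
python3 -c "
from h import *
rel([.561,.124,.352])"
```

```text
time: 1.2
ee_pos: [0.3471, -0.295, 0.3524]
tcp_rot: [[0.937, 0.0, 0.348], [-0.348, -0.001, 0.937], [0.001, -1.0, -0.0]]
contact_force: [1.4, -0.7, -0.1]
finger_gap: 0.0856
pos [ 0.3471 -0.295   0.3524] dp mm [5.460e+01 3.000e-01 4.672e+02]
rot [[0.937, 0.0, 0.348], [-0.348, -0.001, 0.937], [0.001, -1.0, -0.0]] q [-0.99 -0.27 -0.06  1.79  0.    0.93] tip 0.011
```

```bash
python3 -m crank '{"dp":[[6,0,50],[12,0,100],[18,0,150],[24,0,200],[30,0,250],[36,0,300],[42,0,350],[47,0,400]],"turn":[[0,-0.06,0],[0,-0.12,0],[0,-0.18,0],[0,-0.24,0],[0,-0.3,0],[0,-0.36,0],[0,-0.42,0],[0,-0.48,0]],"grip":[1,1,1,1,1,1,1,1]}'
python3 - <<'E'
from h import *
rel([.561,.124,.352])
w=read_camera("wrist")
save(w,"w1.png")
def fray(c,uv):
    P=np.array(c["pose"]);v=np.array([uv[0]-c["cx"],uv[1]-c["cy"]]);r=np.hypot(*v);th=r/c["fx"]
    d=np.r_[v/r*np.sin(th),np.cos(th)];return P[:3,3],P[:3,:3]@d
for k,z in(("grip",.242),("screw_end",.184)):
    for r in spot_point(w,k):
        o,d=fray(w,r["at"]);print(k,np.round(r["at"]),r["score"],(o+d*(z-o[2])/d[2]).round(4))
E
```

```text
time: 2.0
ee_pos: [0.5314, 0.0605, 0.3525]
tcp_rot: [[0.993, 0.001, -0.121], [0.121, -0.0, 0.993], [0.001, -1.0, -0.0]]
contact_force: [1.0, -0.6, 0.1]
finger_gap: 0.0855
pos [0.5314 0.0605 0.3525] dp mm [37.1  0.5 59.4]
rot [[0.993, 0.001, -0.121], [0.121, -0.0, 0.993], [0.001, -1.0, -0.0]] q [-0.13 -0.04  0.15  1.76 -0.    1.32] tip 0.011
grip [382. 152.] 0.97 [0.5609 0.1219 0.242 ]
screw_end [575.  94.] 0.97 [0.7476 0.2071 0.184 ]
screw_end [321. 108.] 0.76 [0.5178 0.1475 0.184 ]
screw_end [89. 38.] 0.6 [0.2969 0.2035 0.184 ]
```

View pics/w1.png

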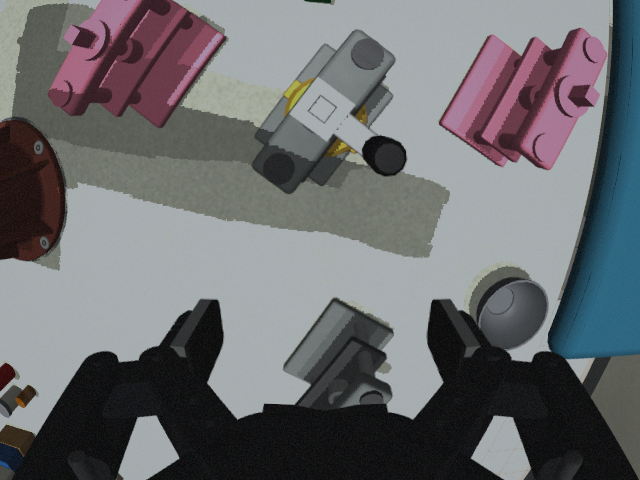

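The wrist view shows the black handle at (383,155), with the square hub at (322,108) on the press that holds the flask. The measured grip of (0.561, 0.122) agrees with the fixed cameras. I'll align and descend.

```bash
python3 -m crank '{"dp":[[19,0,29],[37,0,58],[37,20,58],[37,45,58],[37,70,58],[37,95,58],[37,112,58],[37,115,58]],"turn":[[0,0,0],[0,0,0],[0,0,0],[0,0,0],[0,0,0],[0,0,0],[0,0,0],[0,0,0]],"grip":[1,1,1,1,1,1,1,1]}'
python3 - <<'E'
from h import *
rel([.5605,.1225,.237])
w=read_camera("wrist");save(w,"w2.png")
E
```

```text
time: 2.95
ee_pos: [0.5594, 0.1192, 0.2351]
tcp_rot: [[0.993, -0.003, -0.117], [0.117, -0.0, 0.993], [-0.003, -1.0, 0.0]]
contact_force: [0.2, -0.7, 0.2]
finger_gap: 0.0851
pos [0.5594 0.1192 0.2351] dp mm [ 1.4 -1.9  3.2]
rot [[0.993, -0.003, -0.117], [0.117, -0.0, 0.993], [-0.003, -1.0, 0.0]] q [-0.02  0.02 -0.    1.55 -0.    1.44] tip 0.011
```

View pics/w2.png

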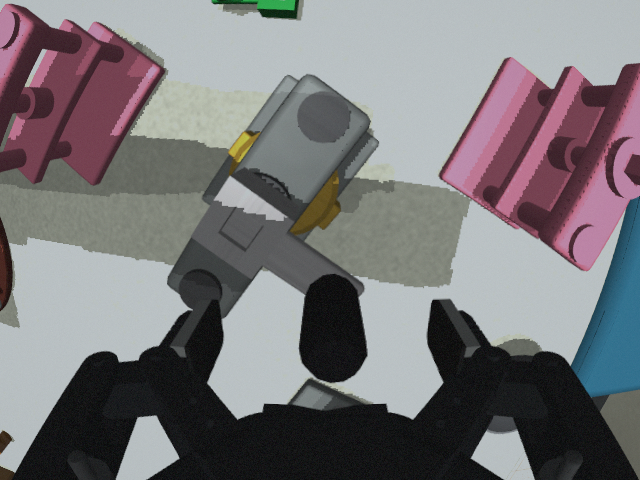

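The handle stands midway between the pads: the handle is at column 333 and the pads at 213 and 437. I'll close gently.

```bash
python3 -m crank '{"dp":[[0,-1,1],[0,-1,1],[0,-1,1],[0,-1,1],[0,-1,1],[0,-1,1],[0,-1,1],[0,-1,1]],"turn":[[0,0,0],[0,0,0],[0,0,0],[0,0,0],[0,0,0],[0,0,0],[0,0,0],[0,0,0]],"grip":[-1,-1,-1,-1,-1,-1,-1,-1]}' 30
python3 - <<'E'
from h import *
rel([.5605,.1225,.237]);s=sense();print(s["contact_force"],s["torque"])
E
```

```text
time: 3.8
ee_pos: [0.5609, 0.1212, 0.2389]
tcp_rot: [[0.993, 0.001, -0.119], [0.119, -0.0, 0.993], [0.001, -1.0, -0.0]]
contact_force: [1.3, -2.1, 5.1]
finger_gap: 0.023
pos [0.5609 0.1212 0.2389] dp mm [-0.2  1.9  1.3]
rot [[0.993, 0.001, -0.119], [0.119, -0.0, 0.993], [0.001, -1.0, -0.0]] q [-0.01  0.02  0.01  1.55 -0.    1.44] tip 0.011
[ 1.27449612 -2.098409    5.05730317] [-0.21231326 -0.20161711  0.0158229 ]
```

```bash
python3 - <<'E'
import numpy as np
p=lambda a:50*np.array([np.cos(np.radians(a)),np.sin(np.radians(a))])
def T(a0,st,n=8):
    print(a0,[[round(float(v[0]),1),0,round(float(v[1]),1)] for v in [p(a0+st*(i+1))-p(a0) for i in range(n)]])
T(-38,7.5);T(22,15);T(142,15);T(262,15)
E
```

```text
-38 [[3.7, 0, 5.4], [6.6, 0, 11.2], [8.8, 0, 17.4], [10.1, 0, 23.8], [10.6, 0, 30.3], [10.2, 0, 36.9], [9.0, 0, 43.3], [7.0, 0, 49.5]]
22 [[-6.4, 0, 11.4], [-15.6, 0, 20.7], [-26.8, 0, 27.3], [-39.4, 0, 30.8], [-52.5, 0, 30.9], [-65.1, 0, 27.6], [-76.4, 0, 21.2], [-85.8, 0, 12.1]]
142 [[-6.6, 0, -11.2], [-10.1, 0, -23.8], [-10.2, 0, -36.9], [-7.0, 0, -49.5], [-0.5, 0, -60.9], [8.6, 0, -70.2], [19.9, 0, -76.8], [32.4, 0, -80.3]]
262 [[13.1, 0, -0.1], [25.7, 0, 3.2], [37.0, 0, 9.6], [46.4, 0, 18.7], [53.0, 0, 30.0], [56.5, 0, 42.6], [56.6, 0, 55.6], [53.3, 0, 68.2]]
```

```bash
python3 -m crank '{"dp":[[3.7,0,5.4],[6.6,0,11.2],[8.8,0,17.4],[10.1,0,23.8],[10.6,0,30.3],[10.2,0,36.9],[9,0,43.3],[7,0,49.5]],"turn":[[0,0,0],[0,0,0],[0,0,0],[0,0,0],[0,0,0],[0,0,0],[0,0,0],[0,0,0]],"grip":[-1,-1,-1,-1,-1,-1,-1,-1]}' 30
python3 - <<'E'
from h import *
rel([.5175,.148,.239]);s=sense();print(s["contact_force"],s["torque"])
w=read_camera("wrist");save(w,"w3.png")
E
```

```text
time: 4.6
ee_pos: [0.5626, 0.1717, 0.2389]
tcp_rot: [[0.993, 0.003, -0.119], [0.119, 0.0, 0.993], [0.003, -1.0, -0.0]]
contact_force: [3.5, -0.8, 5.6]
finger_gap: 0.0231
pos [0.5626 0.1717 0.2389] dp mm [-47.6  -0.2 -18.2]
rot [[0.993, 0.003, -0.119], [0.119, 0.0, 0.993], [0.003, -1.0, -0.0]] q [ 0.07  0.06  0.05  1.55 -0.    1.53] tip 0.011
[ 3.45882071 -0.75482944  5.62027345] [-0.16279043 -0.74108159  0.0268179 ]
```

View pics/w3.png

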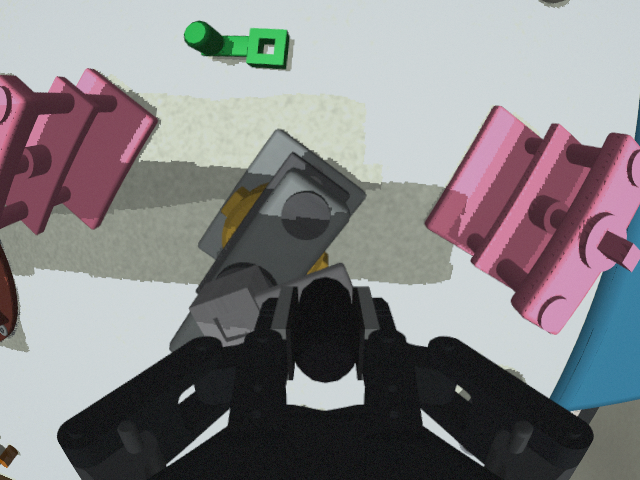

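The pads hold the handle at (325,330), and the hub at (228,318) has turned with the arm. Forces are low, so I'll keep winding.

```bash
python3 -m crank '{"dp":[[-6.4,0,11.4],[-15.6,0,20.7],[-26.8,0,27.3],[-39.4,0,30.8],[-52.5,0,30.9],[-65.1,0,27.6],[-76.4,0,21.2],[-85.8,0,12.1]],"turn":[[0,0,0],[0,0,0],[0,0,0],[0,0,0],[0,0,0],[0,0,0],[0,0,0],[0,0,0]],"grip":[-1,-1,-1,-1,-1,-1,-1,-1]}' 30
```

```text
time: 5.45
ee_pos: [0.4751, 0.1733, 0.2387]
tcp_rot: [[0.993, 0.002, -0.119], [0.119, 0.0, 0.993], [0.002, -1.0, 0.0]]
contact_force: [7.7, -2.6, 1.6]
finger_gap: 0.0232
```

```bash
python3 -m crank '{"dp":[[-6.6,0,-11.2],[-10.1,0,-23.8],[-10.2,0,-36.9],[-7,0,-49.5],[-0.5,0,-60.9],[8.6,0,-70.2],[19.9,0,-76.8],[32.4,0,-80.3]],"turn":[[0,0,0],[0,0,0],[0,0,0],[0,0,0],[0,0,0],[0,0,0],[0,0,0],[0,0,0]],"grip":[-1,-1,-1,-1,-1,-1,-1,-1]}' 30
```

```text
time: 6.25
ee_pos: [0.5165, 0.0973, 0.2385]
tcp_rot: [[0.993, -0.001, -0.119], [0.119, 0.002, 0.993], [-0.001, -1.0, 0.002]]
contact_force: [-1.4, 6.0, 6.5]
finger_gap: 0.023
```

```bash
python3 -m crank '{"dp":[[13.1,0,-0.1],[25.7,0,3.2],[37,0,9.6],[46.4,0,18.7],[53,0,30],[56.5,0,42.6],[56.6,0,55.6],[53.3,0,68.2]],"turn":[[0,0,0],[0,0,0],[0,0,0],[0,0,0],[0,0,0],[0,0,0],[0,0,0],[0,0,0]],"grip":[-1,-1,-1,-1,-1,-1,-1,-1]}' 30
python3 - <<'E'
from h import *
w=read_camera("wrist");save(w,"w4.png");s=read_camera("side");save(s,"s4.png")
a=w["image"][120:480,80:480];b=s["image"][150:390,200:400]
im=np.zeros((480,800,3),np.uint8);im[:360,:400]=a;im[:480,400:]=cv2.resize(b,(400,480))
cv2.imwrite("pics/m4.png",im[:,:,::-1]);print(sense()["torque"])
E
```

```text
time: 7.05
ee_pos: [0.5629, 0.1711, 0.2389]
tcp_rot: [[0.993, 0.003, -0.118], [0.118, -0.0, 0.993], [0.003, -1.0, -0.0]]
contact_force: [4.8, 0.0, 6.3]
finger_gap: 0.0231
[ 0.80248075 -0.97057379 -0.00818265]
```

View pics/m4.png

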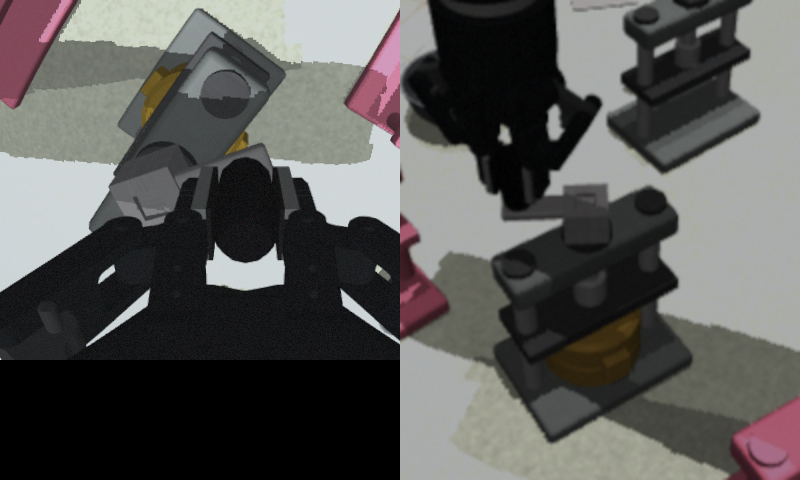

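After about one turn the hub sits on the beam (right panel, 587,225), the handle is still between the pads, and the plate is above the flask. I'll carry on.

```bash
python3 -m crank '{"dp":[[-6.4,0,11.4],[-15.6,0,20.7],[-26.8,0,27.3],[-39.4,0,30.8],[-52.5,0,30.9],[-65.1,0,27.6],[-76.4,0,21.2],[-85.8,0,12.1]],"turn":[[0,0,0],[0,0,0],[0,0,0],[0,0,0],[0,0,0],[0,0,0],[0,0,0],[0,0,0]],"grip":[-1,-1,-1,-1,-1,-1,-1,-1]}' 30
```

```text
time: 7.95
ee_pos: [0.4748, 0.1729, 0.2387]
tcp_rot: [[0.993, 0.001, -0.119], [0.119, 0.0, 0.993], [0.001, -1.0, 0.0]]
contact_force: [6.7, -1.9, 2.7]
finger_gap: 0.0235
```

```bash
python3 -m crank '{"dp":[[-6.6,0,-11.2],[-10.1,0,-23.8],[-10.2,0,-36.9],[-7,0,-49.5],[-0.5,0,-60.9],[8.6,0,-70.2],[19.9,0,-76.8],[32.4,0,-80.3]],"turn":[[0,0,0],[0,0,0],[0,0,0],[0,0,0],[0,0,0],[0,0,0],[0,0,0],[0,0,0]],"grip":[-1,-1,-1,-1,-1,-1,-1,-1]}' 30
```

```text
time: 8.75
ee_pos: [0.5163, 0.0971, 0.2384]
tcp_rot: [[0.993, -0.001, -0.118], [0.118, 0.002, 0.993], [-0.001, -1.0, 0.002]]
contact_force: [-2.4, 6.8, 6.9]
finger_gap: 0.0232
```

```bash
python3 -m crank '{"dp":[[13.1,0,-0.1],[25.7,0,3.2],[37,0,9.6],[46.4,0,18.7],[53,0,30],[56.5,0,42.6],[56.6,0,55.6],[53.3,0,68.2]],"turn":[[0,0,0],[0,0,0],[0,0,0],[0,0,0],[0,0,0],[0,0,0],[0,0,0],[0,0,0]],"grip":[-1,-1,-1,-1,-1,-1,-1,-1]}' 30
```

```text
time: 9.55
ee_pos: [0.5629, 0.1708, 0.239]
tcp_rot: [[0.993, 0.003, -0.118], [0.118, -0.0, 0.993], [0.003, -1.0, -0.001]]
contact_force: [5.2, 0.5, 7.1]
finger_gap: 0.0231
```

```bash
python3 -m crank '{"dp":[[-6.4,0,11.4],[-15.6,0,20.7],[-26.8,0,27.3],[-39.4,0,30.8],[-52.5,0,30.9],[-65.1,0,27.6],[-76.4,0,21.2],[-85.8,0,12.1]],"turn":[[0,0,0],[0,0,0],[0,0,0],[0,0,0],[0,0,0],[0,0,0],[0,0,0],[0,0,0]],"grip":[-1,-1,-1,-1,-1,-1,-1,-1]}' 30
```

```text
time: 10.35
ee_pos: [0.4746, 0.1725, 0.2387]
tcp_rot: [[0.993, 0.001, -0.119], [0.119, -0.0, 0.993], [0.001, -1.0, -0.0]]
contact_force: [8.3, -1.7, 3.6]
finger_gap: 0.0233
```

```bash
python3 -m crank '{"dp":[[-6.6,0,-11.2],[-10.1,0,-23.8],[-10.2,0,-36.9],[-7,0,-49.5],[-0.5,0,-60.9],[8.6,0,-70.2],[19.9,0,-76.8],[32.4,0,-80.3]],"turn":[[0,0,0],[0,0,0],[0,0,0],[0,0,0],[0,0,0],[0,0,0],[0,0,0],[0,0,0]],"grip":[-1,-1,-1,-1,-1,-1,-1,-1]}' 30
```

```text
time: 11.15
ee_pos: [0.5162, 0.0971, 0.2384]
tcp_rot: [[0.993, -0.001, -0.119], [0.119, 0.002, 0.993], [-0.001, -1.0, 0.002]]
contact_force: [-1.9, 7.2, 7.4]
finger_gap: 0.0229
```

```bash
python3 -m crank '{"dp":[[14.8,0,0.1],[22,0,1.8],[28.9,0,4.6],[35.3,0,8.3],[41.1,0,12.9],[46.1,0,18.4],[50.3,0,24.5],[51.5,0,26.8]],"turn":[[0,0,0],[0,0,0],[0,0,0],[0,0,0],[0,0,0],[0,0,0],[0,0,0],[0,0,0]],"grip":[-1,-1,-1,-1,-1,-1,-1,-1]}' 30
python3 - <<'E'
from h import *
s=sense();print(s["contact_force"],s["torque"])
c=read_camera("side");save(c,"s5.png");w=read_camera("wrist")
a=w["image"][120:480,80:480];b=c["image"][150:390,200:400]
im=np.zeros((480,800,3),np.uint8);im[:360,:400]=a;im[:480,400:]=cv2.resize(b,(400,480))
cv2.imwrite("pics/m5.png",im[:,:,::-1])
p=sense()["ee_pos"]-np.array([.5175,.148,0]);print(np.degrees(np.arctan2(p[1],p[0])),np.hypot(*p[:2]))
E
```

```text
time: 11.95
ee_pos: [0.565, 0.1289, 0.2388]
tcp_rot: [[0.993, 0.001, -0.118], [0.118, -0.001, 0.993], [0.0, -1.0, -0.001]]
contact_force: [2.8, -3.6, 8.1]
finger_gap: 0.0232
[ 2.75093571 -3.58982773  8.12928274] [-0.73600597 -0.47932053 -0.00415894]
-21.878164077245636 0.051161018126463106
```

View pics/m5.png

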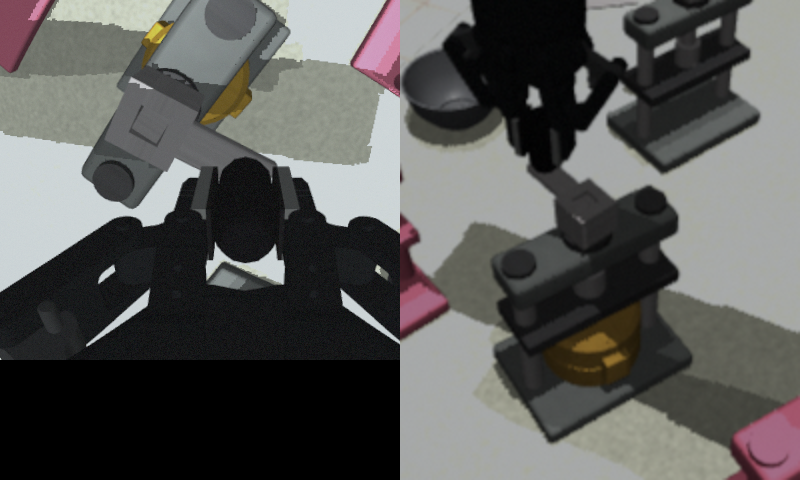

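I'll check that the plate really rose by comparing the start, the first turn and now.

```bash
python3 - <<'E'
import cv2,numpy as np
L=[cv2.resize(cv2.imread(f"pics/s{i}.png")[235:365,240:350],None,fx=2.4,fy=2.4,interpolation=cv2.INTER_CUBIC) for i in (0,4,5)]
im=np.hstack(L);im=np.clip(im.astype(float)*1.6,0,255).astype(np.uint8)
print(im.shape);cv2.imwrite("pics/cmp.png",im)
E
```

```text
(312, 792, 3)
```

View pics/cmp.png

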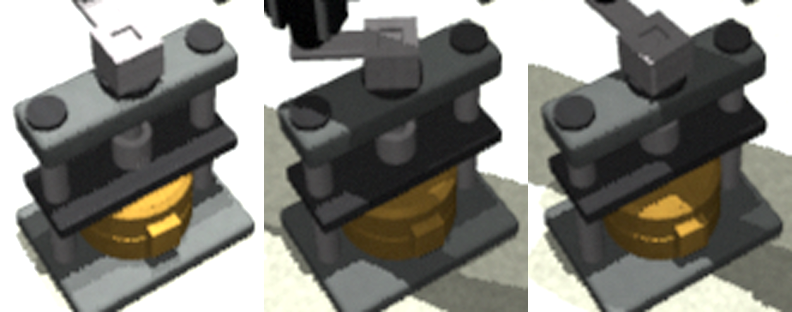

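```bash
python3 - <<'E'
from h import *
c=read_camera("side");P=np.linalg.inv(np.array(c["pose"]))
def pr(p):
    q=P@np.r_[p,1];return np.array([c["fx"]*q[0]/q[2]+c["cx"],c["fy"]*q[1]/q[2]+c["cy"]])
# plate near corner seen at about (265,331) in side image, z about .1
a=onz(c,(265,331),.09);print(a,pr(a),pr(a+[0,0,.007]),pr(a+[0,0,.018]))
g=[cv2.cvtColor(cv2.imread(f"pics/s{i}.png"),cv2.COLOR_BGR2GRAY) for i in (0,4,5)]
for x in range(258,284,4):
    print(x,[i[285:350,x][::2].tolist() for i in g])if x in(262,270) else 0
E
```

```text
[0.53155042 0.22275747 0.09      ] [265. 331.] [264.66294205 328.53681433] [264.12343013 324.59411526]
262 [[54, 29, 77, 106, 97, 71, 36, 36, 33, 30, 44, 48, 48, 48, 49, 50, 49, 40, 19, 38, 43, 27, 18, 41, 46, 46, 42, 41, 41, 38, 37, 37, 30], [43, 25, 63, 84, 79, 60, 35, 32, 30, 29, 44, 44, 45, 44, 46, 46, 31, 18, 37, 39, 25, 14, 40, 45, 44, 46, 41, 38, 38, 37, 35, 35, 27], [42, 23, 61, 82, 77, 60, 35, 32, 28, 29, 41, 45, 44, 45, 30, 18, 27, 42, 34, 12, 24, 45, 43, 45, 42, 41, 40, 38, 37, 36, 33, 35, 27]]
270 [[105, 106, 99, 72, 39, 36, 35, 32, 27, 19, 19, 20, 19, 19, 19, 21, 21, 42, 47, 45, 46, 48, 17, 14, 34, 37, 39, 38, 40, 39, 38, 37, 87], [45, 83, 80, 62, 36, 33, 32, 30, 18, 19, 18, 17, 19, 19, 18, 18, 32, 45, 44, 43, 36, 16, 18, 33, 34, 35, 36, 37, 39, 37, 37, 54, 82], [81, 82, 77, 58, 36, 33, 32, 29, 16, 18, 16, 18, 17, 20, 27, 42, 41, 41, 30, 17, 17, 31, 29, 32, 33, 34, 35, 36, 37, 35, 35, 52, 80]]
```

The plate rose about 2.2 px and then about 6 px. The prediction was 2.5 px for 7 mm and 6.4 px for 18 mm, so about 18 mm lift is confirmed. Next I release and back off upward.

```bash
python3 -m crank '{"dp":[[0,0,0],[0,0,0],[0,0,0],[0,0,0],[0,0,0],[0,0,0],[0,0,0],[0,0,0]],"turn":[[0,0,0],[0,0,0],[0,0,0],[0,0,0],[0,0,0],[0,0,0],[0,0,0],[0,0,0]],"grip":[0.3,1,1,1,1,1,1,1]}' 30
```

```text
time: 12.9
ee_pos: [0.5644, 0.13, 0.2383]
tcp_rot: [[0.993, 0.0, -0.119], [0.119, -0.0, 0.993], [0.0, -1.0, -0.0]]
contact_force: [-0.6, -0.3, 0.1]
finger_gap: 0.0856
```

```bash
python3 -m crank '{"dp":[[0,-10,0],[0,-25,0],[0,-45,0],[0,-70,0],[0,-100,0],[0,-120,0],[0,-120,-40],[0,-120,-80]],"turn":[[0,0,0],[0,0,0],[0,0,0],[0,0,0],[0,0,0],[0,0,0],[0,0,0],[0,0,0]],"grip":[1,1,1,1,1,1,1,1]}'
python3 - <<'E'
from h import *
t=read_camera("top");c=read_camera("side");w=read_camera("wrist")
for n,i in(("t",t),("s",c)):
    for k in("grip","spare_grip"):
        for r in spot_point(i,k):print(n,k,np.round(r["at"],1),round(r["score"],2),onz(i,r["at"],.242).round(3))
im=np.hstack([w["image"][0:400,200:600],cv2.resize(c["image"][80:380,200:400],(267,400))]);cv2.imwrite("pics/e.png",im[:,:,::-1])
E
```

```text
time: 13.7
ee_pos: [0.5742, 0.0504, 0.3602]
tcp_rot: [[0.993, 0.003, -0.121], [0.121, -0.0, 0.993], [0.003, -1.0, -0.001]]
contact_force: [1.3, 0.2, -0.7]
finger_gap: 0.0854
t grip [184.2 282.2] 0.73 [0.43  0.261 0.242]
t spare_grip [472.2 173.4] 0.59 [ 0.622 -0.215  0.242]
s grip [290.2 411.6] 0.96 [0.395 0.375 0.242]
s grip [269.3 219.8] 0.8 [0.566 0.131 0.242]
s spare_grip [334.7 106.9] 0.67 [ 0.625 -0.23   0.242]
```

View pics/e.png

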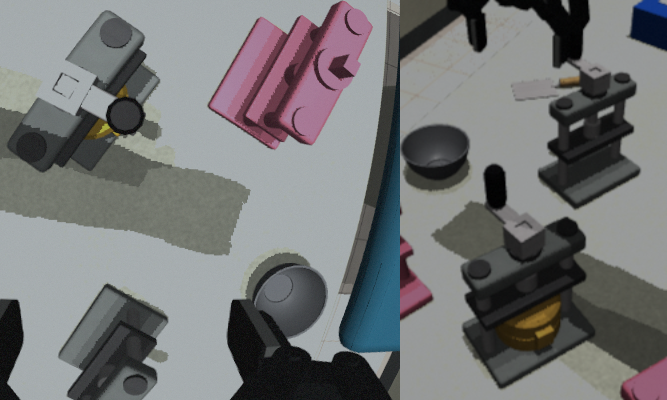

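The gripper is clear. The crank is seated flat on its square end with the handle at (124,115) in the wrist view, and the spare crank is where it was.

```bash
python3 -c "
from bench import *
print(finish_job())"
```

```text
the job is handed in; nothing more can be done
None
```

I wound the flask press's crank three full turns anticlockwise, plus about 9° to take up the play. I then let go, backed off upward and handed the job in at about 14 s.

- **Lift:** the side camera shows the plate up by about 6 px. The prediction for 18 mm was 6.4 px, so the plate is clear of the flask.
- **Crank:** it still sits flat on its square end. The handle points about 9° past where it started, so the screw should be slightly over three turns even with the full lag. I could not read the screw angle directly.
- **Forces:** the readings at the end of each move stayed below about 12 N while winding, and near zero after release.
- **Spare crank:** it was left alone, and its handle is where it was to within about 3 mm.

One check was incomplete: in the last top view the network found only the green look-alike for `grip`, not the real handle. The final handle position therefore rests on the side camera, and the final wrist picture looks consistent with it.

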